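# Close a thermal cycler: slide the cover home, screw its plate down by feel to a line

## Robot

A 6-joint arm with a two-finger parallel gripper is mounted at the origin on a cart in front of the work surface, level with it; the furniture and walls round the work are solid. World frame = base frame: x ahead of the robot, y to its left, z up, the work surface at z = 0. Lengths are in m, angles in rad, forces in N, time in s.
With the tool pointing down it reaches from about 0.4 to 0.825 m from the base axis. Payload 7 kg.
Tool frame: the origin (TCP) lies midway between the tips of the shut fingers; the grasp point (between the pads) lies 19 mm behind it; z points along the fingers, y is the line along which they close (so a half turn about z gives the same grasp; the last joint's range is limited). The gripper opens to 88 mm and grips with 3 to 60 N. Pads are 19 mm wide; open, the fingers measure 130 mm over their backs; the gripper's body (78 mm by 193 mm) begins 47 mm behind the grasp point.
Start: joints at [1.572, 0.359, 0.012, 0, -1.224, -0.288], TCP at [0.191, 0.647, 0.227] pointing down, gripper open.
Joint ranges: [-3.07, 3.07], [-1.43, 2.12], [-1.02, 1.25], [-3.03, 1.67], [-3.05, -0], [-3.03, 3.03]. Speed limits (rad/s): [2.39, 2.39, 3.01, 3.14, 3.14, 3.14].

## Interface

Orientations are given as [roll, pitch, yaw] about the fixed x, y, z axes, in that order (R = Rz(yaw) Ry(pitch) Rx(roll)).
In Python, from station import get_state, grab_frame, calibration, job_done, boxes_of, regions_of, spot_point gives the robot as it stands. The module is installed in compiled form; this text tells all that it offers.
- The arm moves only by the tool arm_command, never from a script. Its argument "commands" is a list of rows, each an object of numbers: "tx", "ty", "tz": the shift along the tool's x, y, z each as a share of 25 cm, from -1 to 1; "twist": the turn about the tool's z as a share of 180 degrees, from -1 to 1. A call has exactly 8 rows; each row is the pose to reach, as a shift and turn from the pose commanded when the call began, along the tool's axes at that moment, turning the shorter way round; what a row does not reach only later rows make up. A row lasts 1/12 s, in which the tool goes at most 41.7 mm and 7.16 degrees, less where a joint would pass 70% of its speed; a pose out of reach is approached as far as the arm can. A call with a number of a shift or a turn outside -1 to 1 is refused whole. A call with a gripper value outside its range is refused whole. "claw" is the opening, from 0 (shut) to 1 (fully open), set as the call begins (left out, the last holds). The fingers move at their own pace and stop on an object; "grip_force" is the grip in N (left out, the last holds). Time passes only in rows, so rows that repeat a pose let the fingers close, or fill a call up. It gives the time, the measured TCP pose, the force, the opening and the grip force at its end, in the units of the state.
- get_state(): the state, without advancing time (a new reading comes with each control period).
- grab_frame(name): name is "scene" or "top" or "wrist"; returns the picture (384x512x3 uint8, red, green, blue); there is no depth.
- calibration(name): a dict with "camera_matrix" (3x3 intrinsics, pixels), "extrinsics" (4x4, takes a point from camera to world coordinates). Camera axes: x right, y down, z forward; pixel columns grow to the right and rows downward; lengths in m; the calibration is good to about 2 mm. A picture is of the moment at which its call begins: read the wrist's pose just before it. calibration takes no time and is no camera call; for the wrist camera it gives the pose at the moment of the call.
- job_done(): hands the job in; it is judged then, once.
Trained networks look in the newest picture that a camera, given by its name, has taken for a name from the list of things; names that differ only in an ending like _2 or _b are one class to them, and where a whole thing is asked for, a point or a joint stands for the part that bears it (a point fixed in the world has none). Each returns a list of dicts, best first, with "score" (0 to 1); they miss things now and then, are a little off and sometimes report something else, mostly with a low value. They report only what shows in the picture. A call takes as long as a camera call.
- boxes_of(query, camera): "rect" ([left, top, right, bottom] in pixels, round what is visible of it).
- regions_of(query, camera): "region" (384x512 bool, what is visible of it) and "rect" ([left, top, right, bottom] in pixels, round what is visible of it).
- spot_point(query, camera): "uv" ([column, row] in pixels: a listed point, or the origin of a listed thing).
The state is a dict: "t": time; "q": joint angles; "qd": joint speeds; "joint_efforts": joint torques, N m; "eef_pos": TCP position; "ee_rot": TCP orientation; "force": force on the tool from outside, world axes, zero at the start; "moment": the same for the moment, N m; "width": finger opening in m; "gripper_force": force on a finger pad.
Only numpy, scipy, OpenCV 4.12 (cv2) and the standard library are available. Lean on these libraries where they do the work, as an engineer would, in place of code of your own. Each camera call takes 0.05 s, during which the arm holds its last target. There are 200 camera calls.

## Task

Close the thermal cycler for its run: pull the heated cover forward by its bow handle until it is fully home over the tubes, then turn the handwheel on top of it clockwise (seen from above) until you feel the pressure plate come down on the tube caps, and from there on only until the next white line of the wheel stands at the red pointer behind it. Going a further line can crush the tubes, so stop there, and leave the cover home and the other things on the bench undisturbed.

Things in the scene. Friction and masses are not known exactly. Their poses are not given: they have to be found in the camera images.
- handle_grip (a point): Middle of the cover's steel bow handle: a level round bar 12 mm thick, 60 mm long, 150 mm above the bench, 36 mm of free air between it and the cover's front; below it nothing is higher than 121 mm. Axes: z up, +x to the cycler's rear along the slide, +y along the bar. Pinch it from above, fingers closing along x; home is towards -x (the cycler's sloped front panel, towards the robot).
- cover (a joint): How far the grey heated cover stands back from home, m: 0 = fully home at its front stop, up to 0.095; starts 0.07 to 0.09 open. It slides on rails with about 5 N of friction and stays where it is left. Handle, wheel and pointer ride on it.
- wheel_grip (a point): On the vertical axis of the black handwheel at the height to hold it from above, 200 mm above the bench. Its fluted grip is round, 54 mm across, from 14 mm above to 22 mm below this point; under it a bevelled skirt, 76 mm across, 12 mm tall, bears 16 like white lines, one every 22.5 degrees (0.393 rad). The cover's flat top is 36 mm below this point. Axes as for handle_grip.
- wheel (a joint): Angle of the handwheel, rad, growing clockwise seen from above; range 0 to 3.5, starts between 0 and 0.2. A white line stands at the pointer at every multiple of 0.3927 (pi/8). Steady friction about 0.35 N m; it stays where it is left, also under load. It may take several grasps.
- pointer_tip (a point): Tip of the small red pointer fixed on the cover just behind the wheel, on the side away from the cycler's front, 2 mm outside the skirt's rim; a 12 mm red block carries it, its top 27 mm below wheel_grip. The wheel's line that stands here counts.
- press_screw: Hidden screw under the wheel with the sprung pressure plate (80 x 100 mm) it carries; origin on the axis, lowered 4 mm per rad. The plate meets the caps at a wheel angle unknown beforehand, 0.45 to 2.45 rad: there the torque on the hand (turning, or held after a small step) shifts by about 0.16 N m within 0.05 rad, then 0.25 N m per rad more. 78 N on the caps (0.57 rad past touch) crushes them.
- tip_box: Bystander: pipette tip box with clear lid, 92 x 122 x 77 mm, origin under its centre; leave it.
- marker_pen: Bystander: white and black marker pen, 12 x 132 mm, lying on the dark notebook; leave it.
- rubber_bulb: Bystander: red rubber bulb, 51 mm across, 76 mm tall; leave it.

How it is judged:
By the outcome, as a careful person would: the job done as asked, in the order asked, and still so for the second after the job is handed in, with the robot touching nothing.
It also fails if it takes over 58 s, if anything falls off the work surface, if the arm or the gripper's body presses on something with over 40 N, if the wrist force passes 120 N, or if a joint passes its speed limit or range.

## Working session

There is one attempt and no reset: what is moved stays moved. The work goes in short steps, Python scripts to look and compute and a tool call to move; the robot and the scene stay as the last step left them, time stands still between calls to the robot, and variables do not carry over. Pictures are saved under pics/ and viewed, at most 10 in all, crops included, and the job is handed in when it is done.

Besides the shell and the picture viewer there is one more tool, called after "Call:" as name([rows], argument=value, ...), one row to a line, values as JSON. arm_command: Moves the arm, as the interface text tells. Shift numbers are shares of 25 cm and turn numbers shares of 180 degrees, none past 1 either way. Its arguments: {"type":"object","properties":{"commands":{"type":"array"},"claw":{"type":"number"},"grip_force":{"type":"number"}},"required":["commands"]}

```bash
mkdir -p pics
cat > h.py <<'E'
import numpy as np, cv2
from station import *
def ray(cam,uv):
    c=calibration(cam);K=np.array(c["camera_matrix"]);T=np.array(c["extrinsics"])
    d=T[:3,:3]@np.linalg.solve(K,[uv[0],uv[1],1.]);return T[:3,3],d
def atz(cam,uv,z):
    o,d=ray(cam,uv);return o+d*(z-o[2])/d[2]
def proj(cam,p):
    c=calibration(cam);K=np.array(c["camera_matrix"]);T=np.linalg.inv(np.array(c["extrinsics"]))
    q=K@(T[:3,:3]@np.array(p)+T[:3,3]);return q[:2]/q[2]
def save(n,im):cv2.imwrite("pics/"+n,im[:,:,::-1])
E
python3 - <<'E'
from h import *
np.set_printoptions(precision=4,suppress=True)
s=get_state();print(s)
a=grab_frame("scene");b=grab_frame("top")
Z={"handle_grip":.15,"wheel_grip":.2,"pointer_tip":.17}
for cam in("scene","top"):
    for q in Z:
        r=spot_point(q,cam)
        for k in r[:2]:print(cam,q,k["score"],k["uv"],atz(cam,k["uv"],Z[q]))
save("a.png",cv2.resize(np.hstack([a,b]),(800,300)))
save("b.png",cv2.resize(b,(800,600)))
E
```

```text
{'t': 0.0, 'q': array([ 1.5721,  0.3594,  0.0111, -0.0004, -1.2241, -0.2881]), 'qd': array([ 0.0005,  0.0003,  0.0001,  0.001 , -0.0002,  0.0003]), 'joint_efforts': array([  0.001 , -58.2702,  29.3054,   6.9975,   0.0068,  -0.0002]), 'eef_pos': array([0.1908, 0.647 , 0.2256]), 'ee_rot': array([ 3.1399, -0.0001, -0.2869]), 'force': array([-0.103 ,  0.4945,  0.0194]), 'moment': array([ 0.0256,  0.0023, -0.0286]), 'gripper_force': 0.0, 'width': 0.08786643898936355}
scene handle_grip 0.55 [211.1, 161.8] [0.5238 0.1097 0.15  ]
scene handle_grip 0.16 [280.6, 336.9] [ 0.3492 -0.3494  0.15  ]
scene wheel_grip 0.59 [247.5, 132.1] [0.6302 0.1001 0.2   ]
scene pointer_tip 0.94 [258.9, 133.9] [0.6797 0.1161 0.17  ]
top handle_grip 0.71 [179.9, 193.8] [0.527  0.1152 0.15  ]
top wheel_grip 0.98 [182.9, 150.9] [0.6304 0.1065 0.2   ]
top pointer_tip 0.68 [183.6, 140.8] [0.6678 0.1117 0.17  ]
```

View pics/a.png

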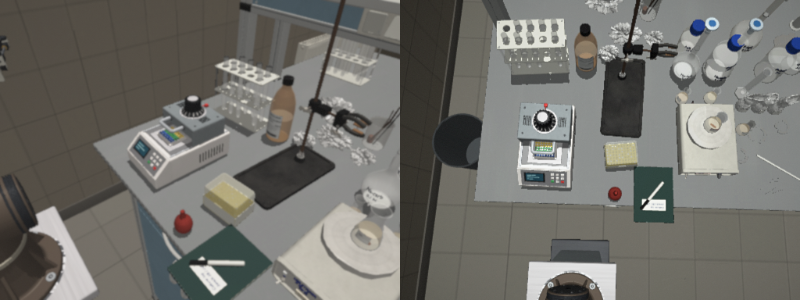

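View pics/b.png

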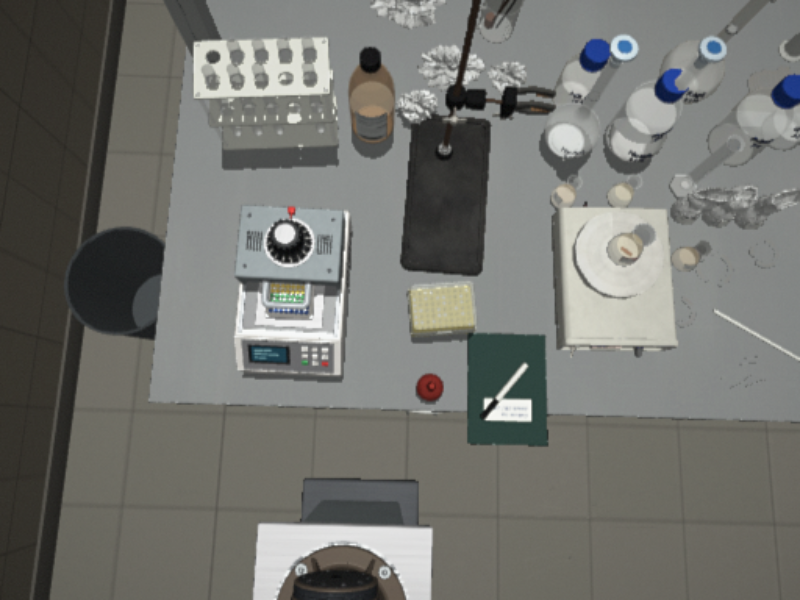

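The top view shows the cycler at left, nearly square to the base. In the 800x600 view the wheel is at about (289,240), the red pointer at (291,211) and the handle at about (287,298). The scene view agrees with the networks. I'm moving over it to look with the wrist camera.

Call:
arm_command([
  {"tx":0.12,"ty":0.1,"tz":-0.1,"twist":0.027},
  {"tx":0.24,"ty":0.2,"tz":-0.2,"twist":0.054},
  {"tx":0.36,"ty":0.31,"tz":-0.3,"twist":0.081},
  {"tx":0.48,"ty":0.41,"tz":-0.4,"twist":0.108},
  {"tx":0.6,"ty":0.52,"tz":-0.4,"twist":0.135},
  {"tx":0.72,"ty":0.62,"tz":-0.4,"twist":0.162},
  {"tx":0.84,"ty":0.72,"tz":-0.4,"twist":0.19},
  {"tx":0.95,"ty":0.82,"tz":-0.4,"twist":0.217},
], claw=1)

```text
t: 1.07
eef_pos: [0.3577, 0.388, 0.3273]
ee_rot: [-3.14, 0.001, -0.972]
force: [1.4, 0.1, -0.4]
width: 0.0875
gripper_force: 0.0
```

```bash
cat >> h.py <<'E'
from scipy.spatial.transform import Rotation as R
def go(p,yaw):
    "shares from the present pose to world TCP p and yaw"
    s=get_state();M=R.from_euler("xyz",s["ee_rot"]);d=M.inv().apply(np.array(p)-s["eef_pos"])/.25
    tw=-((yaw-s["ee_rot"][2]+np.pi)%(2*np.pi)-np.pi)/np.pi
    print("pos",s["eef_pos"].round(4),"yaw",s["ee_rot"].round(3),"q",s["q"].round(2),"t",round(s["t"],2));print("shares",d.round(3),"twist",round(tw,3))
E
python3 -c "
from h import *
go([.49,.115,.33],-1.65)"
```

```text
pos [0.3577 0.388  0.3273] yaw [-3.14e+00  1.00e-03 -9.72e-01] q [ 1.2   0.06 -0.14  0.   -1.37 -0.6 ] t 1.07
shares [ 1.2    0.178 -0.012] twist 0.216
```

Call:
arm_command([
  {"tx":0.15,"ty":0.02,"twist":0.03},
  {"tx":0.3,"ty":0.05,"twist":0.06},
  {"tx":0.45,"ty":0.07,"twist":0.09},
  {"tx":0.6,"ty":0.1,"twist":0.12},
  {"tx":0.75,"ty":0.12,"twist":0.15},
  {"tx":0.9,"ty":0.15,"twist":0.18},
  {"tx":1,"ty":0.18,"twist":0.216},
  {"tx":1,"ty":0.18,"twist":0.216},
])

```text
invalid input
```

Run:
```python
from h import *
np.set_printoptions(precision=4,suppress=True)
a=grab_frame("wrist");save("c.png",a)
Z={"handle_grip":.15,"wheel_grip":.2,"pointer_tip":.17}
for q in Z:
    for k in spot_point(q,"wrist")[:2]:print(q,k["score"],k["uv"],atz("wrist",k["uv"],Z[q]))
go([.527,.115,.33],-1.65)
```

```text
pos [0.3577 0.3887 0.3272] yaw [-3.14   0.001 -0.97 ] q [ 1.2   0.06 -0.14 -0.   -1.37 -0.6 ] t 1.27
shares [ 1.286  0.06  -0.012] twist 0.216
```

View pics/c.png

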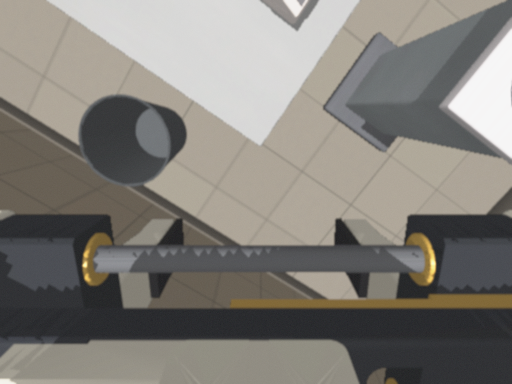

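The wrist picture shows the open fingers along the lower part (tips near (165,250) and (350,250)), with only floor below. The move was refused, probably because tz was missing.

Call:
arm_command([
  {"tx":0.15,"ty":0.02,"tz":0,"twist":0.03},
  {"tx":0.3,"ty":0.05,"tz":0,"twist":0.06},
  {"tx":0.45,"ty":0.07,"tz":0,"twist":0.09},
  {"tx":0.6,"ty":0.1,"tz":0,"twist":0.12},
  {"tx":0.75,"ty":0.12,"tz":0,"twist":0.15},
  {"tx":0.9,"ty":0.15,"tz":0,"twist":0.18},
  {"tx":1.0,"ty":0.18,"tz":0,"twist":0.216},
  {"tx":1.0,"ty":0.18,"tz":0,"twist":0.216},
])

```text
t: 1.93
eef_pos: [0.4623, 0.1559, 0.3265]
ee_rot: [3.141, -0.001, -1.655]
force: [-0.1, 0.6, -1.0]
width: 0.0873
gripper_force: 0.0
```

Run:
```python
from h import *
np.set_printoptions(precision=4,suppress=True)
a=grab_frame("wrist");save("d.png",a)
Z={"handle_grip":.15,"wheel_grip":.2,"pointer_tip":.17}
for q in Z:
    for k in spot_point(q,"wrist")[:2]:print(q,k["score"],k["uv"],atz("wrist",k["uv"],Z[q]))
go([.527,.115,.33],-1.65)
```

```text
handle_grip 0.57 [199.0, 135.1] [0.5258 0.1122 0.15  ]
wheel_grip 0.86 [80.5, 149.0] [0.6317 0.1137 0.2   ]
pointer_tip 0.79 [57.9, 146.0] [0.6734 0.112  0.17  ]
pos [0.4615 0.1593 0.3263] yaw [ 3.141  0.    -1.645] q [ 0.74 -0.01 -0.22 -0.   -1.36 -0.81] t 2.13
shares [ 0.157 -0.274 -0.015] twist 0.002
```

View pics/d.png

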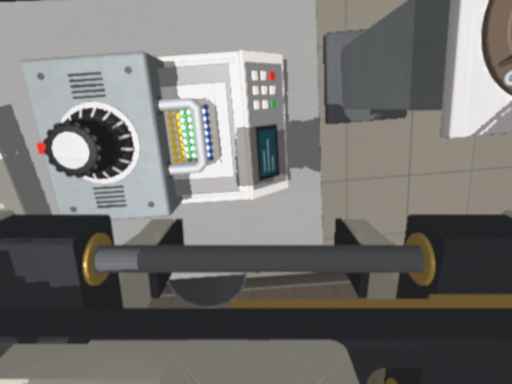

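The view shows the bow handle bar at cols 200-207, rows 103-167 and the wheel at about (83,146). The cover corners are at about (25,62), (150,55), (178,212) and (60,216). I'll back-project these to get the cycler's yaw.

Run:
```python
from h import *
np.set_printoptions(precision=4,suppress=True)
for uv in[(25,62),(150,55),(178,212),(60,217)]:print(atz("wrist",uv,.164))
for uv in[(201,103),(205,165),(203,134)]:print("bar",atz("wrist",uv,.156))
for uv in[(152,334),(217,177),(240,231),(234,209),(344,216)]:pass
for uv in[(240,206),(342,213),(341,283),(235,276)]:print("top",atz("top",(uv[0]*.64,uv[1]*.64),.164))
```

```text
[0.6891 0.0264 0.164 ]
[0.5617 0.0293 0.164 ]
[0.5582 0.1978 0.164 ]
[0.6961 0.1938 0.164 ]
bar [0.5178 0.0791 0.156 ]
bar [0.5218 0.1466 0.156 ]
bar [0.5198 0.1119 0.156 ]
top [0.6919 0.1948 0.164 ]
top [0.6863 0.0187 0.164 ]
top [0.562  0.0144 0.164 ]
top [0.5676 0.1933 0.164 ]
```

The pinch as described would bring the 193 mm body (z ≈ 0.197, ±96 mm) onto the wheel's top (0.214, about 78 mm away). I'll hook the bar instead, with one open finger in the air gap and the hand turned 90°.

Call:
arm_command([
  {"tx":-0.01,"ty":-0.04,"tz":0,"twist":-0.039},
  {"tx":-0.01,"ty":-0.08,"tz":0,"twist":-0.078},
  {"tx":-0.02,"ty":-0.13,"tz":0,"twist":-0.117},
  {"tx":-0.03,"ty":-0.17,"tz":0,"twist":-0.156},
  {"tx":-0.04,"ty":-0.21,"tz":0,"twist":-0.195},
  {"tx":-0.04,"ty":-0.25,"tz":0,"twist":-0.234},
  {"tx":-0.05,"ty":-0.3,"tz":0,"twist":-0.273},
  {"tx":-0.053,"ty":-0.335,"tz":0,"twist":-0.312},
])

```text
t: 2.8
eef_pos: [0.5466, 0.167, 0.3261]
ee_rot: [3.141, 0.0, -0.657]
force: [-0.1, 0.9, -0.1]
width: 0.088
gripper_force: 0.0
```

Call:
arm_command([
  {"tx":0,"ty":0,"tz":0.05,"twist":-0.039},
  {"tx":0,"ty":0,"tz":0.1,"twist":-0.078},
  {"tx":0,"ty":0,"tz":0.15,"twist":-0.117},
  {"tx":0,"ty":0,"tz":0.2,"twist":-0.156},
  {"tx":0,"ty":0,"tz":0.25,"twist":-0.205},
  {"tx":0,"ty":0,"tz":0.3,"twist":-0.205},
  {"tx":0,"ty":0,"tz":0.3,"twist":-0.205},
  {"tx":0,"ty":0,"tz":0.3,"twist":-0.205},
])

```text
t: 3.47
eef_pos: [0.5456, 0.1661, 0.2511]
ee_rot: [3.141, 0.001, -0.022]
force: [-0.4, 0.3, -0.1]
width: 0.0876
gripper_force: 0.0
```

Run:
```python
from h import *
np.set_printoptions(precision=4,suppress=True)
a=grab_frame("wrist");save("e.png",a)
Z={"handle_grip":.15,"wheel_grip":.2,"pointer_tip":.17}
for q in Z:
    for k in spot_point(q,"wrist")[:1]:print(q,k["score"],k["uv"],atz("wrist",k["uv"],Z[q]))
go([.546,.166,.135],-.02)
```

```text
handle_grip 0.93 [316.4, 207.3] [0.5261 0.1118 0.15  ]
wheel_grip 0.6 [343.0, 81.7] [0.6332 0.1061 0.2   ]
pointer_tip 0.88 [337.0, 25.0] [0.675  0.1043 0.17  ]
pos [0.5464 0.1656 0.2525] yaw [-3.141 -0.001 -0.023] q [ 0.64  0.17 -0.18  0.   -1.21  0.91] t 3.67
shares [-0.002 -0.001  0.47 ] twist -0.001
```

View pics/e.png

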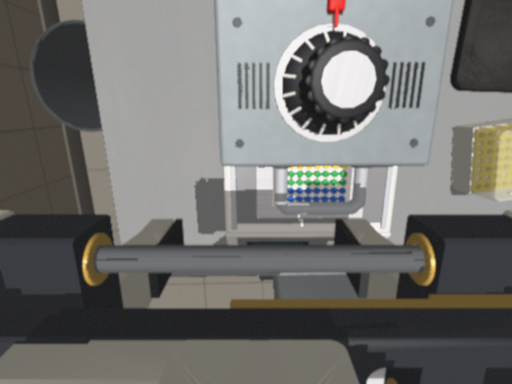

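The bar is level at rows 203-212, cols 275-365, and the cover's front edge is at row 165. Pointer tip is at (337,25). I'll check the gap numbers from this view.

Run:
```python
from h import *
print(atz("wrist",(320,165),.164),atz("wrist",(225,164),.164),atz("wrist",(428,164),.164),atz("wrist",(320,203),.15),atz("wrist",(320,212),.15))
print(atz("wrist",(276,200),.15),atz("wrist",(365,200),.15))
```

```text
[0.56911335 0.11226352 0.164     ] [0.57185953 0.19322827 0.164     ] [0.56784281 0.02033444 0.164     ] [0.53033047 0.10822961 0.15      ] [0.52141435 0.1079483  0.15      ]
[0.53421556 0.14926401 0.15      ] [0.53230137 0.06646183 0.15      ]
```

Call:
arm_command([
  {"tx":0.014,"ty":0.006,"tz":0.08,"twist":0},
  {"tx":0.014,"ty":0.006,"tz":0.16,"twist":0},
  {"tx":0.014,"ty":0.006,"tz":0.24,"twist":0},
  {"tx":0.014,"ty":0.006,"tz":0.32,"twist":0},
  {"tx":0.014,"ty":0.006,"tz":0.38,"twist":0},
  {"tx":0.014,"ty":0.006,"tz":0.43,"twist":0},
  {"tx":0.014,"ty":0.006,"tz":0.46,"twist":0},
  {"tx":0.014,"ty":0.006,"tz":0.46,"twist":0},
])

```text
t: 4.33
eef_pos: [0.549, 0.1631, 0.1354]
ee_rot: [3.141, 0.002, -0.023]
force: [-0.6, -0.4, -0.6]
width: 0.0879
gripper_force: 0.0
```

Call:
arm_command([
  {"tx":-0.03,"ty":0,"tz":0,"twist":0},
  {"tx":-0.06,"ty":0,"tz":0,"twist":0},
  {"tx":-0.08,"ty":0,"tz":0,"twist":0},
  {"tx":-0.1,"ty":0,"tz":0,"twist":0},
  {"tx":-0.12,"ty":0,"tz":0,"twist":0},
  {"tx":-0.14,"ty":0,"tz":0,"twist":0},
  {"tx":-0.16,"ty":0,"tz":0,"twist":0},
  {"tx":-0.16,"ty":0,"tz":0,"twist":0},
])

```text
t: 5.0
eef_pos: [0.5092, 0.1646, 0.1378]
ee_rot: [-3.14, -0.001, -0.023]
force: [0.2, 0.5, 0.2]
width: 0.0876
gripper_force: 0.2
```

```bash
cat > w.py <<'E'
from h import *
np.set_printoptions(precision=4,suppress=True)
Z={"handle_grip":.15,"wheel_grip":.2,"pointer_tip":.17}
for cam in("top","scene"):
    grab_frame(cam)
    for q in Z:
        for k in spot_point(q,cam)[:1]:print(cam,q,k["score"],k["uv"],atz(cam,k["uv"],Z[q]))
s=get_state();print(s["force"],s["moment"],s["t"])
E
python3 w.py
```

```text
top handle_grip 0.91 [181.4, 204.9] [0.4973 0.1093 0.15  ]
top wheel_grip 0.77 [178.4, 163.5] [0.5963 0.1158 0.2   ]
top pointer_tip 0.75 [187.1, 154.0] [0.6315 0.1    0.17  ]
scene handle_grip 0.73 [197.2, 164.6] [0.4904 0.1205 0.15  ]
scene wheel_grip 0.97 [236.8, 136.6] [0.5961 0.0989 0.2   ]
scene pointer_tip 0.82 [248.1, 136.4] [0.6495 0.1235 0.17  ]
[ 0.7061 -0.1974  0.331 ] [-0.0675  0.0591 -0.0323] 5.4
```

The cover moved about 33 mm with the finger. I'll keep going.

Call:
arm_command([
  {"tx":-0.02,"ty":0,"tz":0,"twist":0},
  {"tx":-0.04,"ty":0,"tz":0,"twist":0},
  {"tx":-0.06,"ty":0,"tz":0,"twist":0},
  {"tx":-0.08,"ty":0,"tz":0,"twist":0},
  {"tx":-0.1,"ty":0,"tz":0,"twist":0},
  {"tx":-0.12,"ty":0,"tz":0,"twist":0},
  {"tx":-0.13,"ty":0,"tz":0,"twist":0},
  {"tx":-0.14,"ty":0,"tz":0,"twist":0},
])

```text
t: 6.07
eef_pos: [0.4751, 0.1651, 0.1367]
ee_rot: [-3.142, -0.001, -0.022]
force: [3.8, -2.1, -3.6]
width: 0.0873
gripper_force: 2.6
```

Call:
arm_command([
  {"tx":-0.005,"ty":0,"tz":0,"twist":0},
  {"tx":-0.01,"ty":0,"tz":0,"twist":0},
  {"tx":-0.015,"ty":0,"tz":0,"twist":0},
  {"tx":-0.02,"ty":0,"tz":0,"twist":0},
  {"tx":-0.025,"ty":0,"tz":0,"twist":0},
  {"tx":-0.03,"ty":0,"tz":0,"twist":0},
  {"tx":-0.035,"ty":0,"tz":0,"twist":0},
  {"tx":-0.04,"ty":0,"tz":0,"twist":0},
])

```text
t: 6.73
eef_pos: [0.4651, 0.1653, 0.1366]
ee_rot: [3.141, -0.001, -0.023]
force: [5.1, -2.3, -2.8]
width: 0.0875
gripper_force: 2.6
```

Call:
arm_command([
  {"tx":-0.004,"ty":0,"tz":0,"twist":0},
  {"tx":-0.008,"ty":0,"tz":0,"twist":0},
  {"tx":-0.012,"ty":0,"tz":0,"twist":0},
  {"tx":-0.016,"ty":0,"tz":0,"twist":0},
  {"tx":-0.02,"ty":0,"tz":0,"twist":0},
  {"tx":-0.024,"ty":0,"tz":0,"twist":0},
  {"tx":-0.028,"ty":0,"tz":0,"twist":0},
  {"tx":-0.028,"ty":0,"tz":0,"twist":0},
])

```text
t: 7.4
eef_pos: [0.4579, 0.1654, 0.1366]
ee_rot: [3.141, -0.001, -0.023]
force: [4.2, -2.2, -1.8]
width: 0.0878
gripper_force: 2.1
```

Call:
arm_command([
  {"tx":-0.004,"ty":0,"tz":0,"twist":0},
  {"tx":-0.008,"ty":0,"tz":0,"twist":0},
  {"tx":-0.012,"ty":0,"tz":0,"twist":0},
  {"tx":-0.016,"ty":0,"tz":0,"twist":0},
  {"tx":-0.02,"ty":0,"tz":0,"twist":0},
  {"tx":-0.024,"ty":0,"tz":0,"twist":0},
  {"tx":-0.028,"ty":0,"tz":0,"twist":0},
  {"tx":-0.028,"ty":0,"tz":0,"twist":0},
])

```text
t: 8.07
eef_pos: [0.4549, 0.1657, 0.137]
ee_rot: [-3.142, -0.007, -0.019]
force: [28.0, -11.5, -18.0]
width: 0.0877
gripper_force: 13.9
```

The force jumped to 28 N, so the cover is at the home stop. I'm backing off the bar and rising.

Call:
arm_command([
  {"tx":0.02,"ty":0,"tz":0,"twist":0},
  {"tx":0.045,"ty":0,"tz":0,"twist":0},
  {"tx":0.045,"ty":0,"tz":-0.03,"twist":0},
  {"tx":0.045,"ty":0,"tz":-0.15,"twist":0},
  {"tx":0.045,"ty":0,"tz":-0.3,"twist":0},
  {"tx":0.045,"ty":0,"tz":-0.45,"twist":0},
  {"tx":0.045,"ty":0,"tz":-0.6,"twist":0},
  {"tx":0.045,"ty":0,"tz":-0.6,"twist":0},
])

```text
t: 8.73
eef_pos: [0.4644, 0.1667, 0.2951]
ee_rot: [-3.135, -0.01, -0.022]
force: [0.7, 0.6, 1.0]
width: 0.0876
gripper_force: 0.0
```

```bash
python3 w.py
python3 - <<'E'
from h import *
a=grab_frame("wrist");save("f.png",a)
Z={"handle_grip":.15,"wheel_grip":.2,"pointer_tip":.17}
for q in Z:
    for k in spot_point(q,"wrist")[:1]:print(q,k["score"],k["uv"],atz("wrist",k["uv"],Z[q]))
go([.547,.11,.287],1.6)
E
```

```text
top handle_grip 0.89 [173.6, 224.0] [0.446  0.1262 0.15  ]
top wheel_grip 0.59 [180.7, 179.9] [0.5534 0.1071 0.2   ]
top pointer_tip 0.84 [183.2, 172.3] [0.5811 0.107  0.17  ]
scene handle_grip 0.85 [176.4, 175.6] [0.428  0.1117 0.15  ]
scene wheel_grip 0.81 [216.0, 142.5] [0.5405 0.1074 0.2   ]
scene pointer_tip 0.89 [229.2, 143.8] [0.5894 0.1239 0.17  ]
[-0.3698  0.18   -0.0682] [-0.0346 -0.0469  0.0327] 9.1333
handle_grip 0.72 [309.3, 199.5] [0.43807466 0.1118746  0.15      ]
wheel_grip 0.71 [328.7, 90.8] [0.54410087 0.10731477 0.2       ]
pointer_tip 0.85 [324.1, 39.6] [0.58710679 0.10603076 0.17      ]
pos [0.4617 0.1653 0.2861] yaw [ 3.141e+00  1.000e-03 -2.300e-02] q [ 0.75  0.01 -0.28 -0.   -1.27  0.8 ] t 9.33
shares [ 0.346  0.213 -0.004] twist -0.517
```

View pics/f.png

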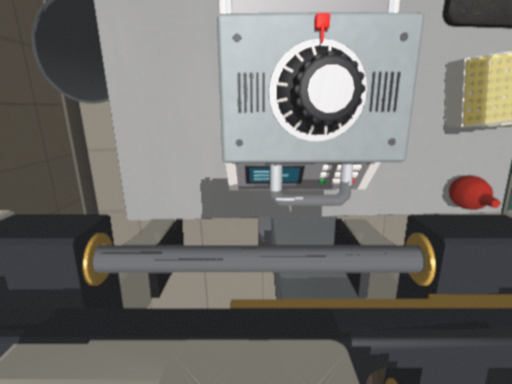

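The cover is home over the tubes. The wheel's white top cap is centred at about (331,88), the skirt rim circle at about (319,90), and the red pointer tip at (322,42).

Run:
```python
from h import *
for uv,z in[((319,89.5),.166),((331,88),.214),((269,90),.166),((369,90),.166),((319,39),.166),((319,140),.166)]:print(uv,atz("wrist",uv,z))
```

```text
(319, 89.5) [0.54704291 0.1083301  0.166     ]
(331, 88) [0.545494   0.10890257 0.214     ]
(269, 90) [0.54767107 0.1533265  0.166     ]
(369, 90) [0.54555846 0.06330038 0.166     ]
(319, 39) [0.58846855 0.10961302 0.166     ]
(319, 140) [0.50187542 0.10693129 0.166     ]
```

```bash
cat > lines.py <<'E'
from h import *
def phase(img,c,yaw,n=""):
    "wheel angle mod pi/8 from the white lines; c=axis xy, yaw=direction of pointer; also red pointer direction"
    K=720;th=np.linspace(-np.pi,np.pi,K,endpoint=False)   # clockwise angle from pointer seen from above
    rs=np.linspace(.028,.046,19);P=[]
    for r in rs:
        z=.166+max(0,min(.012,(.038-r)*1.2))
        uv=np.array([proj("wrist",[c[0]+r*np.cos(yaw-t),c[1]+r*np.sin(yaw-t),z]) for t in th],np.float32)
        P.append(cv2.remap(img,uv[None,:,0].copy(),uv[None,:,1].copy(),cv2.INTER_LINEAR)[0])
    P=np.array(P);g=P.astype(float).mean(2)
    for r,row in zip(rs,g):
        f=(row*np.exp(1j*16*th)).mean()
        print(round(r*1000),int(row.mean()),"amp",round(abs(f),1),"off",round(np.angle(f)/16,3))
    red=(P[:,:,0].astype(int)-P[:,:,1]>80);print("red dir",[(round(r*1000),round(float(th[m].mean()),3)) for r,m in zip(rs,red) if m.any()])
    if n:save(n,cv2.resize(np.roll(P,0,1)[::-1],(800,228),interpolation=cv2.INTER_NEAREST))
E
python3 - <<'E'
from lines import *
a=cv2.imread("pics/f.png")[:,:,::-1].copy()
phase(a,(.546,.1085),-.022,"g.png")
go([.546,.1085,.183],-.02)
E
```

```text
Traceback (most recent call last):
  File "lines.py", line 8, in phase
    uv=np.array([proj("wrist",[c[0]+r*np.cos(yaw-t),c[1]+r*np.sin(yaw-t),z]) for t in th],np.float32)
                 ~~~~^^^^^^^^^^^^^^^^^^^^^^^^^^^^^^^^^^^^^^^^^^^^^^^^^^^^^^^
  File "h.py", line 9, in proj
    c=calibration(cam);K=np.array(c["camera_matrix"]);T=np.linalg.inv(np.array(c["extrinsics"]))
ValueError: time passes only in moves, steps and waits
```

Too many calibration calls, so I'll make it a single one.

```bash
sed -i 's/    K=720;/    C=calibration("wrist");Ti=np.linalg.inv(np.array(C["extrinsics"]));Km=np.array(C["camera_matrix"]);pr=lambda p:(lambda q:q[:2]\/q[2])(Km@(Ti[:3,:3]@np.array(p)+Ti[:3,3]))\n    K=720;/; s/proj("wrist",\[c\[0\]/pr([c[0]/' lines.py
python3 - <<'E'
from lines import *
a=cv2.imread("pics/f.png")[:,:,::-1].copy()
phase(a,(.546,.1085),-.022,"g.png")
go([.546,.1085,.183],-.02)
E
```

```text
28 63 amp 1.0 off -0.181
29 63 amp 3.5 off 0.17
30 68 amp 9.7 off 0.169
31 73 amp 15.3 off 0.172
32 75 amp 18.0 off 0.173
33 75 amp 20.0 off 0.174
34 75 amp 21.8 off 0.176
35 74 amp 22.7 off 0.177
36 76 amp 21.8 off 0.178
37 92 amp 18.1 off 0.179
38 133 amp 10.8 off 0.181
39 188 amp 4.7 off 0.191
40 221 amp 3.4 off -0.196
41 234 amp 2.9 off 0.192
42 235 amp 1.9 off 0.191
43 225 amp 1.3 off -0.196
44 209 amp 1.0 off 0.191
45 193 amp 1.1 off 0.165
46 183 amp 1.3 off 0.171
red dir [(41, 0.004), (42, 0.004), (43, 0.004), (44, 0.004), (45, 0.004), (46, 0.004)]
pos [0.4617 0.1653 0.2861] yaw [ 3.141e+00  1.000e-03 -2.300e-02] q [ 0.75  0.01 -0.28 -0.   -1.27  0.8 ] t 9.33
shares [0.343 0.219 0.412] twist -0.001
```

View pics/g.png

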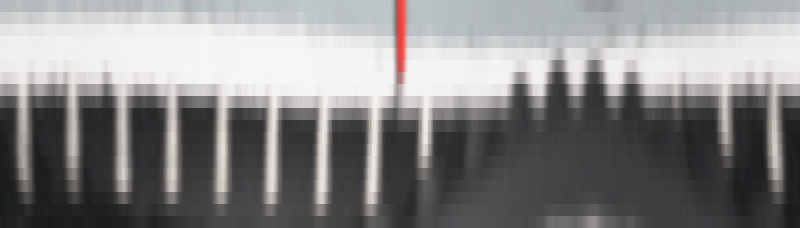

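The unwrapped strip shows the pointer at col 401, with lines at cols 426 and 373. So the wheel angle is about 0.18 rad now, consistent with the 0-0.2 start. Next I move over the wheel and go down.

Call:
arm_command([
  {"tx":0.1,"ty":0.06,"tz":0,"twist":0},
  {"tx":0.2,"ty":0.13,"tz":0,"twist":0},
  {"tx":0.3,"ty":0.19,"tz":0,"twist":0},
  {"tx":0.343,"ty":0.219,"tz":0,"twist":0},
  {"tx":0.343,"ty":0.219,"tz":0.1,"twist":0},
  {"tx":0.343,"ty":0.219,"tz":0.2,"twist":0},
  {"tx":0.343,"ty":0.219,"tz":0.25,"twist":0},
  {"tx":0.343,"ty":0.219,"tz":0.25,"twist":0},
])

```text
t: 10.0
eef_pos: [0.5444, 0.1079, 0.2205]
ee_rot: [3.139, 0.006, -0.024]
force: [-1.2, -0.9, -0.5]
width: 0.0877
gripper_force: 0.0
```

Call:
arm_command([
  {"tx":0,"ty":0,"tz":0.04,"twist":0},
  {"tx":0,"ty":0,"tz":0.08,"twist":0},
  {"tx":0,"ty":0,"tz":0.12,"twist":0},
  {"tx":0,"ty":0,"tz":0.15,"twist":0},
  {"tx":0,"ty":0,"tz":0.162,"twist":0},
  {"tx":0,"ty":0,"tz":0.162,"twist":0},
  {"tx":0,"ty":0,"tz":0.162,"twist":0},
  {"tx":0,"ty":0,"tz":0.162,"twist":0},
])

```text
t: 10.67
eef_pos: [0.5466, 0.1088, 0.1841]
ee_rot: [-3.141, -0.001, -0.023]
force: [0.2, -0.4, 0.1]
width: 0.0874
gripper_force: 0.0
```

Call:
arm_command([
  {"tx":0,"ty":0,"tz":0,"twist":0},
  {"tx":0,"ty":0,"tz":0,"twist":0},
  {"tx":0,"ty":0,"tz":0,"twist":0},
  {"tx":0,"ty":0,"tz":0,"twist":0},
  {"tx":0,"ty":0,"tz":0,"twist":0},
  {"tx":0,"ty":0,"tz":0,"twist":0},
  {"tx":0,"ty":0,"tz":0,"twist":0},
  {"tx":0,"ty":0,"tz":0,"twist":0},
], claw=0, grip_force=50)

```text
t: 11.33
eef_pos: [0.5464, 0.1097, 0.1836]
ee_rot: [-3.14, -0.001, -0.023]
force: [-0.9, 3.8, -0.2]
width: 0.0533
gripper_force: 50.0
```

```bash
cat > m.py <<'E'
from h import *
s=get_state();p=s["eef_pos"];m=s["moment"];f=s["force"]
print("t",round(s["t"],2),"pos",p.round(4),"yaw",round(s["ee_rot"][2],4),"f",f.round(1),"m",m.round(3),"w",round(s["width"],4),"gf",round(s["gripper_force"],1),"q6",s["q"][[0,5]].round(2),"tau6",round(s["joint_efforts"][5],3))
E
python3 m.py
```

```text
t 11.33 pos [0.5464 0.1097 0.1836] yaw -0.0225 f [-0.9  3.8 -0.2] m [1.559 0.427 0.076] w 0.0533 gf 50.0 q6 [0.55 1.  ] tau6 -0.079
```

Call:
arm_command([
  {"tx":0,"ty":0,"tz":0,"twist":0.007},
  {"tx":0,"ty":0,"tz":0,"twist":0.014},
  {"tx":0,"ty":0,"tz":0,"twist":0.021},
  {"tx":0,"ty":0,"tz":0,"twist":0.028},
  {"tx":0,"ty":0,"tz":0,"twist":0.036},
  {"tx":0,"ty":0,"tz":0,"twist":0.043},
  {"tx":0,"ty":0,"tz":0,"twist":0.05},
  {"tx":0,"ty":0,"tz":0,"twist":0.057},
])

```text
t: 12.0
eef_pos: [0.5464, 0.1094, 0.1836]
ee_rot: [-3.141, -0.0, -0.203]
force: [-1.8, 5.1, -0.5]
width: 0.0535
gripper_force: 50.0
```

```bash
python3 m.py
```

```text
t 12.0 pos [0.5464 0.1094 0.1836] yaw -0.2033 f [-1.8  5.1 -0.5] m [1.661 0.524 0.324] w 0.0535 gf 50.0 q6 [0.55 0.82] tau6 0.104
```

Call:
arm_command([
  {"tx":0,"ty":0,"tz":0,"twist":0.004},
  {"tx":0,"ty":0,"tz":0,"twist":0.008},
  {"tx":0,"ty":0,"tz":0,"twist":0.012},
  {"tx":0,"ty":0,"tz":0,"twist":0.016},
  {"tx":0,"ty":0,"tz":0,"twist":0.02},
  {"tx":0,"ty":0,"tz":0,"twist":0.024},
  {"tx":0,"ty":0,"tz":0,"twist":0.028},
  {"tx":0,"ty":0,"tz":0,"twist":0.032},
])

```text
t: 12.67
eef_pos: [0.5463, 0.1092, 0.1836]
ee_rot: [-3.141, -0.0, -0.304]
force: [-1.6, 4.6, 0.7]
width: 0.0531
gripper_force: 50.0
```

```bash
python3 m.py
```

```text
t 12.67 pos [0.5463 0.1092 0.1836] yaw -0.3035 f [-1.6  4.6  0.7] m [1.702 0.635 0.311] w 0.0531 gf 50.0 q6 [0.55 0.72] tau6 -0.067
```

Call:
arm_command([
  {"tx":0,"ty":0,"tz":0,"twist":0.004},
  {"tx":0,"ty":0,"tz":0,"twist":0.008},
  {"tx":0,"ty":0,"tz":0,"twist":0.012},
  {"tx":0,"ty":0,"tz":0,"twist":0.016},
  {"tx":0,"ty":0,"tz":0,"twist":0.02},
  {"tx":0,"ty":0,"tz":0,"twist":0.024},
  {"tx":0,"ty":0,"tz":0,"twist":0.028},
  {"tx":0,"ty":0,"tz":0,"twist":0.032},
])

```text
t: 13.33
eef_pos: [0.5463, 0.109, 0.1836]
ee_rot: [-3.141, 0.0, -0.404]
force: [-2.4, 3.9, 1.0]
width: 0.0533
gripper_force: 50.0
```

```bash
python3 m.py
```

```text
t 13.33 pos [0.5463 0.109  0.1836] yaw -0.4042 f [-2.4  3.9  1. ] m [1.668 0.742 0.348] w 0.0533 gf 50.0 q6 [0.55 0.62] tau6 -0.068
```

m_z gives a clean friction baseline of about 0.33 N m. Wheel angle ≈ 0.56. I'll step to just before the next line (0.785).

Call:
arm_command([
  {"tx":0,"ty":0,"tz":0,"twist":0.004},
  {"tx":0,"ty":0,"tz":0,"twist":0.008},
  {"tx":0,"ty":0,"tz":0,"twist":0.012},
  {"tx":0,"ty":0,"tz":0,"twist":0.016},
  {"tx":0,"ty":0,"tz":0,"twist":0.02},
  {"tx":0,"ty":0,"tz":0,"twist":0.024},
  {"tx":0,"ty":0,"tz":0,"twist":0.028},
  {"tx":0,"ty":0,"tz":0,"twist":0.032},
])

```text
t: 14.0
eef_pos: [0.5462, 0.1088, 0.1836]
ee_rot: [-3.141, 0.0, -0.505]
force: [-1.9, 4.3, 1.5]
width: 0.0532
gripper_force: 50.0
```

```bash
python3 m.py
```

```text
t 14.0 pos [0.5462 0.1088 0.1836] yaw -0.5047 f [-1.9  4.3  1.5] m [1.641 0.874 0.326] w 0.0532 gf 50.0 q6 [0.55 0.52] tau6 -0.07
```

Call:
arm_command([
  {"tx":0,"ty":0,"tz":0,"twist":0.004},
  {"tx":0,"ty":0,"tz":0,"twist":0.008},
  {"tx":0,"ty":0,"tz":0,"twist":0.012},
  {"tx":0,"ty":0,"tz":0,"twist":0.015},
  {"tx":0,"ty":0,"tz":0,"twist":0.018},
  {"tx":0,"ty":0,"tz":0,"twist":0.021},
  {"tx":0,"ty":0,"tz":0,"twist":0.024},
  {"tx":0,"ty":0,"tz":0,"twist":0.027},
])

```text
t: 14.67
eef_pos: [0.5461, 0.1087, 0.1836]
ee_rot: [3.141, 0.0, -0.589]
force: [-2.7, 3.4, 2.2]
width: 0.0533
gripper_force: 50.0
```

```bash
python3 m.py
```

```text
t 14.67 pos [0.5461 0.1087 0.1836] yaw -0.5894 f [-2.7  3.4  2.2] m [1.543 1.096 0.33 ] w 0.0533 gf 50.0 q6 [0.55 0.43] tau6 -0.135
```

Call:
arm_command([
  {"tx":0,"ty":0,"tz":0,"twist":0.003},
  {"tx":0,"ty":0,"tz":0,"twist":0.006},
  {"tx":0,"ty":0,"tz":0,"twist":0.009},
  {"tx":0,"ty":0,"tz":0,"twist":0.012},
  {"tx":0,"ty":0,"tz":0,"twist":0.015},
  {"tx":0,"ty":0,"tz":0,"twist":0.017},
  {"tx":0,"ty":0,"tz":0,"twist":0.019},
  {"tx":0,"ty":0,"tz":0,"twist":0.021},
])

```text
t: 15.33
eef_pos: [0.546, 0.1086, 0.1836]
ee_rot: [3.141, 0.0, -0.655]
force: [-3.3, 4.1, 2.8]
width: 0.0534
gripper_force: 50.0
```

```bash
python3 m.py
```

```text
t 15.33 pos [0.546  0.1086 0.1836] yaw -0.6552 f [-3.3  4.1  2.8] m [1.471 1.194 0.319] w 0.0534 gf 50.0 q6 [0.55 0.37] tau6 -0.198
```

No touch by 0.81. I'll do the next interval, to about 1.14.

Call:
arm_command([
  {"tx":0,"ty":0,"tz":0,"twist":0.004},
  {"tx":0,"ty":0,"tz":0,"twist":0.009},
  {"tx":0,"ty":0,"tz":0,"twist":0.013},
  {"tx":0,"ty":0,"tz":0,"twist":0.017},
  {"tx":0,"ty":0,"tz":0,"twist":0.022},
  {"tx":0,"ty":0,"tz":0,"twist":0.026},
  {"tx":0,"ty":0,"tz":0,"twist":0.03},
  {"tx":0,"ty":0,"tz":0,"twist":0.034},
])

```text
t: 16.0
eef_pos: [0.5459, 0.1084, 0.1836]
ee_rot: [3.141, 0.0, -0.762]
force: [-5.2, 2.6, 3.7]
width: 0.0532
gripper_force: 50.0
```

```bash
python3 m.py
```

```text
t 16.0 pos [0.5459 0.1084 0.1836] yaw -0.7624 f [-5.2  2.6  3.7] m [1.264 1.352 0.326] w 0.0532 gf 50.0 q6 [0.55 0.26] tau6 -0.077
```

Call:
arm_command([
  {"tx":0,"ty":0,"tz":0,"twist":0.004},
  {"tx":0,"ty":0,"tz":0,"twist":0.009},
  {"tx":0,"ty":0,"tz":0,"twist":0.013},
  {"tx":0,"ty":0,"tz":0,"twist":0.017},
  {"tx":0,"ty":0,"tz":0,"twist":0.022},
  {"tx":0,"ty":0,"tz":0,"twist":0.026},
  {"tx":0,"ty":0,"tz":0,"twist":0.03},
  {"tx":0,"ty":0,"tz":0,"twist":0.034},
])

```text
t: 16.67
eef_pos: [0.5457, 0.1083, 0.1836]
ee_rot: [3.14, 0.0, -0.869]
force: [-4.2, 2.8, 3.0]
width: 0.0533
gripper_force: 50.0
```

```bash
python3 m.py
```

```text
t 16.67 pos [0.5457 0.1083 0.1836] yaw -0.8692 f [-4.2  2.8  3. ] m [1.135 1.45  0.284] w 0.0533 gf 50.0 q6 [0.55 0.15] tau6 -0.08
```

Call:
arm_command([
  {"tx":0,"ty":0,"tz":0,"twist":0.004},
  {"tx":0,"ty":0,"tz":0,"twist":0.009},
  {"tx":0,"ty":0,"tz":0,"twist":0.013},
  {"tx":0,"ty":0,"tz":0,"twist":0.017},
  {"tx":0,"ty":0,"tz":0,"twist":0.022},
  {"tx":0,"ty":0,"tz":0,"twist":0.026},
  {"tx":0,"ty":0,"tz":0,"twist":0.03},
  {"tx":0,"ty":0,"tz":0,"twist":0.034},
])

```text
t: 17.33
eef_pos: [0.5456, 0.1082, 0.1836]
ee_rot: [3.14, 0.0, -0.976]
force: [-5.0, 2.1, 3.6]
width: 0.0533
gripper_force: 50.0
```

```bash
python3 m.py
```

```text
t 17.33 pos [0.5456 0.1082 0.1836] yaw -0.9761 f [-5.   2.1  3.6] m [1.018 1.629 0.357] w 0.0533 gf 50.0 q6 [0.55 0.05] tau6 -0.082
```

Still no touch at 1.13. I'll trim the sideways load by about 1 mm towards home and step over the line at 1.178.

Call:
arm_command([
  {"tx":0,"ty":0.001,"tz":0,"twist":0.003},
  {"tx":0,"ty":0.002,"tz":0,"twist":0.006},
  {"tx":0,"ty":0.003,"tz":0,"twist":0.009},
  {"tx":0,"ty":0.004,"tz":0,"twist":0.012},
  {"tx":0,"ty":0.004,"tz":0,"twist":0.015},
  {"tx":0,"ty":0.004,"tz":0,"twist":0.018},
  {"tx":0,"ty":0.004,"tz":0,"twist":0.02},
  {"tx":0,"ty":0.004,"tz":0,"twist":0.022},
])

```text
t: 18.0
eef_pos: [0.5455, 0.1081, 0.1836]
ee_rot: [-3.142, -0.0, -1.045]
force: [-2.8, 3.3, 3.0]
width: 0.0531
gripper_force: 50.0
```

```bash
python3 m.py
```

```text
t 18.0 pos [0.5455 0.1081 0.1836] yaw -1.0445 f [-2.8  3.3  3. ] m [1.266 1.161 0.311] w 0.0531 gf 50.0 q6 [ 0.55 -0.02] tau6 -0.221
```

Call:
arm_command([
  {"tx":0,"ty":0.001,"tz":0,"twist":0.004},
  {"tx":0,"ty":0.001,"tz":0,"twist":0.009},
  {"tx":0,"ty":0.002,"tz":0,"twist":0.013},
  {"tx":0,"ty":0.002,"tz":0,"twist":0.017},
  {"tx":0,"ty":0.003,"tz":0,"twist":0.022},
  {"tx":0,"ty":0.003,"tz":0,"twist":0.026},
  {"tx":0,"ty":0.003,"tz":0,"twist":0.03},
  {"tx":0,"ty":0.003,"tz":0,"twist":0.034},
])

```text
t: 18.67
eef_pos: [0.5452, 0.108, 0.1836]
ee_rot: [-3.141, 0.0, -1.152]
force: [2.1, 6.0, 0.2]
width: 0.0533
gripper_force: 50.0
```

```bash
python3 m.py
```

```text
t 18.67 pos [0.5452 0.108  0.1836] yaw -1.152 f [2.1 6.  0.2] m [ 1.797 -0.447  0.287] w 0.0533 gf 50.0 q6 [ 0.55 -0.13] tau6 -0.072
```

Call:
arm_command([
  {"tx":0,"ty":0,"tz":0,"twist":0.004},
  {"tx":0,"ty":0.001,"tz":0,"twist":0.009},
  {"tx":0,"ty":0.001,"tz":0,"twist":0.013},
  {"tx":0,"ty":0.002,"tz":0,"twist":0.017},
  {"tx":0,"ty":0.002,"tz":0,"twist":0.022},
  {"tx":0,"ty":0.002,"tz":0,"twist":0.026},
  {"tx":0,"ty":0.002,"tz":0,"twist":0.03},
  {"tx":0,"ty":0.002,"tz":0,"twist":0.034},
])

```text
t: 19.33
eef_pos: [0.545, 0.1079, 0.1836]
ee_rot: [-3.14, 0.0, -1.259]
force: [2.0, 4.8, 0.6]
width: 0.0533
gripper_force: 50.0
```

```bash
python3 m.py
```

```text
t 19.33 pos [0.545  0.1079 0.1836] yaw -1.2587 f [2.  4.8 0.6] m [ 1.937 -0.827  0.343] w 0.0533 gf 50.0 q6 [ 0.55 -0.24] tau6 -0.068
```

Call:
arm_command([
  {"tx":0,"ty":0,"tz":0,"twist":0.004},
  {"tx":0,"ty":0.001,"tz":0,"twist":0.009},
  {"tx":0,"ty":0.001,"tz":0,"twist":0.013},
  {"tx":0,"ty":0.002,"tz":0,"twist":0.017},
  {"tx":0,"ty":0.002,"tz":0,"twist":0.022},
  {"tx":0,"ty":0.002,"tz":0,"twist":0.026},
  {"tx":0,"ty":0.002,"tz":0,"twist":0.03},
  {"tx":0,"ty":0.002,"tz":0,"twist":0.034},
])

```text
t: 20.0
eef_pos: [0.5448, 0.1079, 0.1836]
ee_rot: [-3.14, 0.0, -1.365]
force: [3.0, 5.4, -1.2]
width: 0.053
gripper_force: 50.0
```

```bash
python3 m.py
```

```text
t 20.0 pos [0.5448 0.1079 0.1836] yaw -1.3654 f [ 3.   5.4 -1.2] m [ 1.976 -1.226  0.327] w 0.053 gf 50.0 q6 [ 0.55 -0.34] tau6 -0.067
```

Call:
arm_command([
  {"tx":0,"ty":0,"tz":0,"twist":0.003},
  {"tx":0,"ty":0,"tz":0,"twist":0.006},
  {"tx":0,"ty":0,"tz":0,"twist":0.009},
  {"tx":0,"ty":0,"tz":0,"twist":0.012},
  {"tx":0,"ty":0,"tz":0,"twist":0.015},
  {"tx":0,"ty":0,"tz":0,"twist":0.018},
  {"tx":0,"ty":0,"tz":0,"twist":0.021},
  {"tx":0,"ty":0,"tz":0,"twist":0.023},
])

```text
t: 20.67
eef_pos: [0.5447, 0.1078, 0.1836]
ee_rot: [-3.14, 0.001, -1.438]
force: [3.4, 5.5, -1.4]
width: 0.0536
gripper_force: 50.0
```

```bash
python3 m.py
```

```text
t 20.67 pos [0.5447 0.1078 0.1836] yaw -1.4377 f [ 3.4  5.5 -1.4] m [ 2.012 -0.993  0.261] w 0.0536 gf 50.0 q6 [ 0.55 -0.42] tau6 -0.245
```

Call:
arm_command([
  {"tx":0,"ty":0,"tz":0,"twist":0.004},
  {"tx":0,"ty":0,"tz":0,"twist":0.009},
  {"tx":0,"ty":0,"tz":0,"twist":0.013},
  {"tx":0,"ty":0,"tz":0,"twist":0.017},
  {"tx":0,"ty":0,"tz":0,"twist":0.022},
  {"tx":0,"ty":0,"tz":0,"twist":0.026},
  {"tx":0,"ty":0,"tz":0,"twist":0.03},
  {"tx":0,"ty":0,"tz":0,"twist":0.034},
])

```text
t: 21.33
eef_pos: [0.5445, 0.1078, 0.1836]
ee_rot: [-3.14, 0.001, -1.545]
force: [1.7, 6.0, -0.7]
width: 0.053
gripper_force: 50.0
```

```bash
python3 m.py
```

```text
t 21.33 pos [0.5445 0.1078 0.1836] yaw -1.5446 f [ 1.7  6.  -0.7] m [ 2.122 -0.728  0.35 ] w 0.053 gf 50.0 q6 [ 0.55 -0.52] tau6 -0.072
```

Call:
arm_command([
  {"tx":0,"ty":0,"tz":0,"twist":0.004},
  {"tx":0,"ty":0,"tz":0,"twist":0.009},
  {"tx":0,"ty":0,"tz":0,"twist":0.013},
  {"tx":0,"ty":0,"tz":0,"twist":0.017},
  {"tx":0,"ty":0,"tz":0,"twist":0.022},
  {"tx":0,"ty":0,"tz":0,"twist":0.026},
  {"tx":0,"ty":0,"tz":0,"twist":0.03},
  {"tx":0,"ty":0,"tz":0,"twist":0.034},
])

```text
t: 22.0
eef_pos: [0.5443, 0.1078, 0.1836]
ee_rot: [-3.141, 0.001, -1.651]
force: [0.1, 5.7, 0.7]
width: 0.0533
gripper_force: 50.0
```

```bash
python3 m.py
```

```text
t 22.0 pos [0.5443 0.1078 0.1836] yaw -1.6514 f [0.1 5.7 0.7] m [ 2.183 -0.342  0.371] w 0.0533 gf 50.0 q6 [ 0.55 -0.63] tau6 -0.075
```

Call:
arm_command([
  {"tx":0,"ty":0,"tz":0,"twist":0.004},
  {"tx":0,"ty":0,"tz":0,"twist":0.009},
  {"tx":0,"ty":0,"tz":0,"twist":0.013},
  {"tx":0,"ty":0,"tz":0,"twist":0.017},
  {"tx":0,"ty":0,"tz":0,"twist":0.022},
  {"tx":0,"ty":0,"tz":0,"twist":0.026},
  {"tx":0,"ty":0,"tz":0,"twist":0.03},
  {"tx":0,"ty":0,"tz":0,"twist":0.034},
])

```text
t: 22.67
eef_pos: [0.5441, 0.1078, 0.1836]
ee_rot: [-3.141, 0.001, -1.758]
force: [0.0, 4.9, 1.3]
width: 0.0537
gripper_force: 50.0
```

```bash
python3 m.py
```

```text
t 22.67 pos [0.5441 0.1078 0.1836] yaw -1.7582 f [0.  4.9 1.3] m [ 2.339 -0.051  0.31 ] w 0.0537 gf 50.0 q6 [ 0.55 -0.74] tau6 -0.078
```

Run:
```python
from lines import *
a=grab_frame("wrist");save("k.png",a)
phase(a,(.5455,.109),-.022,"k2.png")
```

```text
28 45 amp 1.3 off -0.034
29 49 amp 4.5 off -0.026
30 52 amp 6.2 off -0.018
31 52 amp 6.4 off -0.016
32 53 amp 6.2 off -0.016
33 53 amp 6.0 off -0.02
34 54 amp 5.7 off -0.026
35 55 amp 5.2 off -0.023
36 57 amp 3.9 off -0.012
37 68 amp 2.3 off 0.034
38 84 amp 2.1 off 0.103
39 94 amp 2.0 off 0.134
40 97 amp 0.9 off 0.134
41 98 amp 0.2 off 0.051
42 98 amp 0.2 off 0.015
43 95 amp 0.4 off 0.124
44 87 amp 0.8 off 0.14
45 82 amp 1.1 off 0.143
46 80 amp 0.6 off 0.134
red dir []
```

View pics/k2.png

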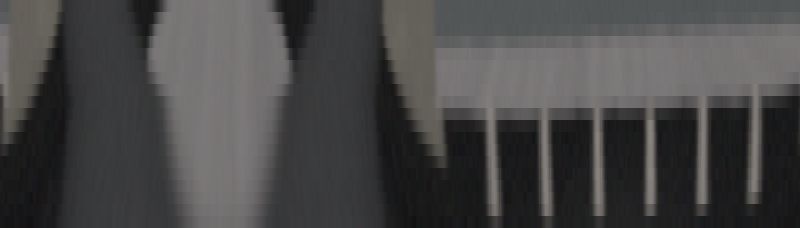

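The visible lines give an offset of about -0.02 (predicted -0.05), so there is no slip. I'll step over the line at 1.963.

Call:
arm_command([
  {"tx":0,"ty":0,"tz":0,"twist":0.003},
  {"tx":0,"ty":0,"tz":0,"twist":0.006},
  {"tx":0,"ty":0,"tz":0,"twist":0.009},
  {"tx":0,"ty":0,"tz":0,"twist":0.012},
  {"tx":0,"ty":0,"tz":0,"twist":0.015},
  {"tx":0,"ty":0,"tz":0,"twist":0.018},
  {"tx":0,"ty":0,"tz":0,"twist":0.021},
  {"tx":0,"ty":0,"tz":0,"twist":0.024},
])

```text
t: 23.38
eef_pos: [0.544, 0.1079, 0.1836]
ee_rot: [-3.141, 0.001, -1.833]
force: [-1.1, 6.9, 1.5]
width: 0.0532
gripper_force: 50.0
```

```bash
python3 m.py
```

```text
t 23.38 pos [0.544  0.1079 0.1836] yaw -1.8332 f [-1.1  6.9  1.5] m [2.41  0.205 0.482] w 0.0532 gf 50.0 q6 [ 0.55 -0.81] tau6 -0.246
```

The moment shifted by +0.15 here, which is probably the touch. I'll hold, average readings and recheck the phase.

```bash
python3 - <<'E'
from lines import *
ms=[]
for i in range(5):
    a=grab_frame("wrist");ms.append(get_state()["moment"][2])
print(np.round(ms,3))
C=calibration("wrist");save("n.png",a);np.savez("n.npz",**{k:np.array(v) for k,v in C.items()})
phase(a,(.5455,.109),-.022)
E
cat > fit.py <<'E'
# fit axis and line phase to visible lines in a wrist picture (saved calibration)
import numpy as np,cv2,sys
from scipy.optimize import least_squares
def lines(n,c0,yaw=-.022,rs=np.arange(.0315,.0365,.0005)):
    a=cv2.imread("pics/%s.png"%n).astype(np.float32).mean(2);C=np.load(n+".npz");K=C["camera_matrix"];Ti=np.linalg.inv(C["extrinsics"])
    th=np.linspace(-np.pi,np.pi,2880,endpoint=False);acc=0
    for r in rs:
        z=.166+(.038-r)*1.2;p=np.c_[c0[0]+r*np.cos(yaw-th),c0[1]+r*np.sin(yaw-th),0*th+z]
        q=(Ti[:3,:3]@p.T+Ti[:3,3:]);q=K@q;uv=(q[:2]/q[2]).astype(np.float32)
        acc=acc+cv2.remap(a,uv[0][None],uv[1][None],cv2.INTER_LINEAR)[0]
    g=acc/len(rs);b=g-cv2.blur(np.tile(g,3)[None],(241,1))[0][2880:5760]
    from scipy.signal import find_peaks
    pk,_=find_peaks(cv2.GaussianBlur(b[None],(31,1),0)[0],height=12,width=8);w=_["widths"]
    return th[pk],b[pk],w
if __name__=="__main__":
    t,h,w=lines(sys.argv[1],(.5455,.109));print(np.c_[t,h,w,t%(np.pi/8)].round(3))
E
python3 fit.py n
```

```text
[0.315 0.152 0.269 0.257 0.149]
28 57 amp 1.4 off 0.041
29 62 amp 5.5 off 0.05
30 65 amp 7.8 off 0.057
31 66 amp 7.9 off 0.06
32 66 amp 7.7 off 0.059
33 66 amp 7.4 off 0.055
34 68 amp 7.2 off 0.049
35 69 amp 6.5 off 0.051
36 71 amp 4.9 off 0.061
37 84 amp 2.9 off 0.109
38 104 amp 2.7 off 0.178
39 116 amp 2.4 off -0.182
40 121 amp 1.0 off -0.171
41 123 amp 0.0 off -0.057
42 123 amp 0.1 off 0.027
43 118 amp 0.4 off -0.185
44 109 amp 1.1 off -0.181
45 103 amp 1.3 off -0.183
46 100 amp 0.7 off -0.192
red dir []
[[-3.03000e+00  2.47950e+01  5.28750e+01  1.11000e-01]
 [-1.62300e+00  1.60910e+01  3.66508e+02  3.40000e-01]
 [-1.11500e+00  1.46040e+01  1.10997e+02  6.30000e-02]
 [-1.05600e+00  1.39280e+01  1.47380e+01  1.22000e-01]
 [ 3.77000e-01  3.62580e+01  8.12130e+01  3.77000e-01]
 [ 7.92000e-01  1.00982e+02  4.07610e+01  7.00000e-03]
 [ 1.20600e+00  1.06069e+02  3.94080e+01  2.80000e-02]
 [ 1.62100e+00  1.08292e+02  3.74800e+01  5.00000e-02]
 [ 2.03300e+00  1.07536e+02  3.72960e+01  7.00000e-02]
 [ 2.44300e+00  1.05591e+02  3.89080e+01  8.70000e-02]
 [ 2.85400e+00  1.03101e+02  4.06680e+01  1.05000e-01]]
```

```bash
python3 - <<'E'
import numpy as np
t=np.array([.792,1.206,1.621,2.033,2.443,2.854]);k=np.arange(6)*np.pi/8
from scipy.optimize import least_squares
f=lambda p:p[0]+k+(p[1]*np.cos(t)+p[2]*np.sin(t))/.034-t
s=least_squares(f,[.79,0,0]);J=s.jac;print(s.x,s.fun.round(4),"phi off",s.x[0]%(np.pi/8))
E
python3 m.py
```

```text
[ 8.37026085e-01 -1.87791094e-03 -2.11624820e-04] [ 0.0018 -0.0018 -0.002   0.0012  0.0031 -0.0023] phi off 0.051627921787684494
t 23.63 pos [0.544  0.1079 0.1836] yaw -1.8332 f [0.  5.9 1.8] m [2.425 0.158 0.149] w 0.0534 gf 50.0 q6 [ 0.55 -0.81] tau6 -0.205
```

Call:
arm_command([
  {"tx":0,"ty":0,"tz":0,"twist":0.001},
  {"tx":0,"ty":0,"tz":0,"twist":0.002},
  {"tx":0,"ty":0,"tz":0,"twist":0.003},
  {"tx":0,"ty":0,"tz":0,"twist":0.004},
  {"tx":0,"ty":0,"tz":0,"twist":0.005},
  {"tx":0,"ty":0,"tz":0,"twist":0.006},
  {"tx":0,"ty":0,"tz":0,"twist":0.007},
  {"tx":0,"ty":0,"tz":0,"twist":0.008},
])

```text
t: 24.3
eef_pos: [0.5439, 0.1079, 0.1836]
ee_rot: [-3.142, 0.001, -1.858]
force: [0.1, 7.5, 1.9]
width: 0.0534
gripper_force: 50.0
```

```bash
python3 m.py
```

```text
t 24.3 pos [0.5439 0.1079 0.1836] yaw -1.858 f [0.1 7.5 1.9] m [2.433 0.241 0.48 ] w 0.0534 gf 50.0 q6 [ 0.55 -0.84] tau6 -0.43
```

The shift holds at about +0.15, and it appeared just after passing the line at 1.963. So the touch is at about 2.0 and the line to stop at is 2.356. I'll turn on to a little short of it.

Call:
arm_command([
  {"tx":0,"ty":0,"tz":0,"twist":0.005},
  {"tx":0,"ty":0,"tz":0,"twist":0.01},
  {"tx":0,"ty":0,"tz":0,"twist":0.016},
  {"tx":0,"ty":0,"tz":0,"twist":0.022},
  {"tx":0,"ty":0,"tz":0,"twist":0.028},
  {"tx":0,"ty":0,"tz":0,"twist":0.034},
  {"tx":0,"ty":0,"tz":0,"twist":0.039},
  {"tx":0,"ty":0,"tz":0,"twist":0.044},
])

```text
t: 24.97
eef_pos: [0.5437, 0.108, 0.1836]
ee_rot: [3.141, 0.001, -1.997]
force: [-3.0, 7.4, 2.5]
width: 0.0533
gripper_force: 50.0
```

```bash
python3 m.py
```

```text
t 24.97 pos [0.5437 0.108  0.1836] yaw -1.9967 f [-3.   7.4  2.5] m [2.776 0.792 0.476] w 0.0533 gf 50.0 q6 [ 0.55 -0.97] tau6 -0.233
```

Call:
arm_command([
  {"tx":0,"ty":0,"tz":0,"twist":0.005},
  {"tx":0,"ty":0,"tz":0,"twist":0.01},
  {"tx":0,"ty":0,"tz":0,"twist":0.015},
  {"tx":0,"ty":0,"tz":0,"twist":0.02},
  {"tx":0,"ty":0,"tz":0,"twist":0.025},
  {"tx":0,"ty":0,"tz":0,"twist":0.03},
  {"tx":0,"ty":0,"tz":0,"twist":0.035},
  {"tx":0,"ty":0,"tz":0,"twist":0.04},
])

```text
t: 25.63
eef_pos: [0.5435, 0.1081, 0.1836]
ee_rot: [3.141, 0.001, -2.122]
force: [-3.4, 8.7, 3.1]
width: 0.0533
gripper_force: 50.0
```

```bash
python3 m.py
```

```text
t 25.63 pos [0.5435 0.1081 0.1836] yaw -2.1223 f [-3.4  8.7  3.1] m [3.007 1.166 0.551] w 0.0533 gf 50.0 q6 [ 0.55 -1.1 ] tau6 -0.255
```

Readings of 0.476 and 0.551 fit a touch at about 2.0. I'll do the last 0.055 rad, release, rise and look.

Call:
arm_command([
  {"tx":0,"ty":0,"tz":0,"twist":0.003},
  {"tx":0,"ty":0,"tz":0,"twist":0.006},
  {"tx":0,"ty":0,"tz":0,"twist":0.009},
  {"tx":0,"ty":0,"tz":0,"twist":0.012},
  {"tx":0,"ty":0,"tz":0,"twist":0.015},
  {"tx":0,"ty":0,"tz":0,"twist":0.017},
  {"tx":0,"ty":0,"tz":0,"twist":0.017},
  {"tx":0,"ty":0,"tz":0,"twist":0.017},
])

```text
t: 26.3
eef_pos: [0.5434, 0.1082, 0.1836]
ee_rot: [3.141, 0.001, -2.175]
force: [-3.8, 8.2, 4.1]
width: 0.0536
gripper_force: 50.0
```

Call:
arm_command([
  {"tx":0,"ty":0,"tz":0,"twist":0},
  {"tx":0,"ty":0,"tz":0,"twist":0},
  {"tx":0,"ty":0,"tz":0,"twist":0},
  {"tx":0,"ty":0,"tz":0,"twist":0},
  {"tx":0,"ty":0,"tz":0,"twist":0},
  {"tx":0,"ty":0,"tz":0,"twist":0},
  {"tx":0,"ty":0,"tz":0,"twist":0},
  {"tx":0,"ty":0,"tz":0,"twist":0},
], claw=1)

```text
t: 26.97
eef_pos: [0.5439, 0.1073, 0.1835]
ee_rot: [3.142, -0.0, -2.175]
force: [0.7, 0.1, -0.6]
width: 0.0874
gripper_force: 0.0
```

Call:
arm_command([
  {"tx":0,"ty":0,"tz":-0.1,"twist":0},
  {"tx":0,"ty":0,"tz":-0.2,"twist":-0.039},
  {"tx":0,"ty":0,"tz":-0.3,"twist":-0.078},
  {"tx":0,"ty":0,"tz":-0.4,"twist":-0.117},
  {"tx":0,"ty":0,"tz":-0.45,"twist":-0.156},
  {"tx":0,"ty":0,"tz":-0.45,"twist":-0.195},
  {"tx":0,"ty":0,"tz":-0.45,"twist":-0.234},
  {"tx":0,"ty":0,"tz":-0.45,"twist":-0.273},
])

```text
t: 27.63
eef_pos: [0.5439, 0.1074, 0.2964]
ee_rot: [-3.141, 0.0, -1.311]
force: [0.1, -0.2, -0.5]
width: 0.0877
gripper_force: 0.0
```

Run:
```python
from h import *
go([.4617,.1453,.2861],-.023)
```

```text
pos [0.5439 0.1074 0.2964] yaw [-3.141  0.    -1.311] q [ 0.55  0.12 -0.14 -0.   -1.3  -0.29] t 27.63
shares [-0.231  0.279  0.041] twist -0.41
```

Call:
arm_command([
  {"tx":-0.01,"ty":0.04,"tz":0,"twist":-0.039},
  {"tx":-0.02,"ty":0.08,"tz":0,"twist":-0.078},
  {"tx":-0.03,"ty":0.12,"tz":0,"twist":-0.117},
  {"tx":-0.04,"ty":0.16,"tz":0,"twist":-0.156},
  {"tx":-0.05,"ty":0.2,"tz":0,"twist":-0.195},
  {"tx":-0.06,"ty":0.24,"tz":0,"twist":-0.234},
  {"tx":-0.07,"ty":0.28,"tz":0,"twist":-0.273},
  {"tx":-0.088,"ty":0.316,"tz":0,"twist":-0.312},
])

```text
t: 28.3
eef_pos: [0.4613, 0.1086, 0.2961]
ee_rot: [3.142, -0.0, -0.331]
force: [-1.0, -0.1, 0.6]
width: 0.0873
gripper_force: 0.0
```

Call:
arm_command([
  {"tx":0,"ty":0,"tz":0,"twist":-0.039},
  {"tx":0,"ty":0,"tz":0,"twist":-0.078},
  {"tx":0,"ty":0,"tz":0,"twist":-0.099},
  {"tx":0,"ty":0,"tz":0,"twist":-0.099},
  {"tx":0,"ty":0,"tz":0,"twist":-0.099},
  {"tx":0,"ty":0,"tz":0,"twist":-0.099},
  {"tx":0,"ty":0,"tz":0,"twist":-0.099},
  {"tx":0,"ty":0,"tz":0,"twist":-0.099},
])

```text
t: 28.97
eef_pos: [0.4619, 0.1088, 0.296]
ee_rot: [3.142, 0.0, -0.027]
force: [-0.2, -1.0, 0.0]
width: 0.0877
gripper_force: 0.0
```

```bash
python3 - <<'E'
from lines import *
a=grab_frame("wrist");C=calibration("wrist");save("o.png",a);np.savez("o.npz",**{k:np.array(v) for k,v in C.items()})
phase(a,(.546,.1085),-.022)
c=a[0:200,210:410];save("o2.png",cv2.resize(c,(600,600),interpolation=cv2.INTER_CUBIC))
go([.545,.1085,.1836],-.02)
E
python3 fit.py o
```

```text
28 63 amp 3.0 off -0.016
29 68 amp 8.8 off -0.022
30 74 amp 15.3 off -0.024
31 77 amp 20.9 off -0.026
32 78 amp 24.7 off -0.025
33 79 amp 26.6 off -0.024
34 79 amp 27.5 off -0.022
35 84 amp 27.1 off -0.022
36 99 amp 23.5 off -0.021
37 128 amp 17.8 off -0.019
38 161 amp 11.9 off -0.015
39 198 amp 5.2 off -0.008
40 226 amp 0.8 off 0.022
41 237 amp 0.7 off 0.156
42 236 amp 0.8 off 0.17
43 223 amp 1.2 off 0.191
44 207 amp 0.9 off 0.195
45 194 amp 0.6 off 0.177
46 184 amp 0.9 off 0.167
red dir [(40, -0.022), (41, -0.022), (42, -0.026), (43, -0.026), (44, -0.026), (45, -0.026), (46, -0.026)]
pos [0.4619 0.1088 0.296 ] yaw [ 3.141  0.    -0.027] q [ 0.65 -0.02 -0.3   0.   -1.3   0.9 ] t 29.02
shares [ 0.332 -0.008  0.449] twist -0.002
[[-2.76400e+00  9.15700e+01  4.88600e+01  3.77000e-01]
 [-2.37800e+00  1.14431e+02  4.72400e+01  3.71000e-01]
 [-1.99400e+00  1.28909e+02  4.97540e+01  3.62000e-01]
 [-1.60600e+00  1.28902e+02  5.00230e+01  3.58000e-01]
 [-1.21700e+00  1.34291e+02  4.85700e+01  3.53000e-01]
 [-8.29000e-01  1.40510e+02  4.74570e+01  3.49000e-01]
 [-4.32000e-01  1.40545e+02  4.70620e+01  3.53000e-01]
 [-3.50000e-02  1.36998e+02  4.59890e+01  3.58000e-01]
 [ 3.67000e-01  1.39931e+02  4.69730e+01  3.67000e-01]
 [ 7.66000e-01  1.38049e+02  4.73710e+01  3.73000e-01]
 [ 1.16900e+00  1.32958e+02  4.83530e+01  3.84000e-01]
 [ 1.56900e+00  1.26627e+02  5.03130e+01  3.91000e-01]
 [ 1.96600e+00  1.25317e+02  4.80190e+01  2.00000e-03]
 [ 2.35600e+00  1.02456e+02  4.81250e+01  0.00000e+00]
 [ 2.74900e+00  9.95750e+01  4.76050e+01  0.00000e+00]]
```

View pics/o2.png

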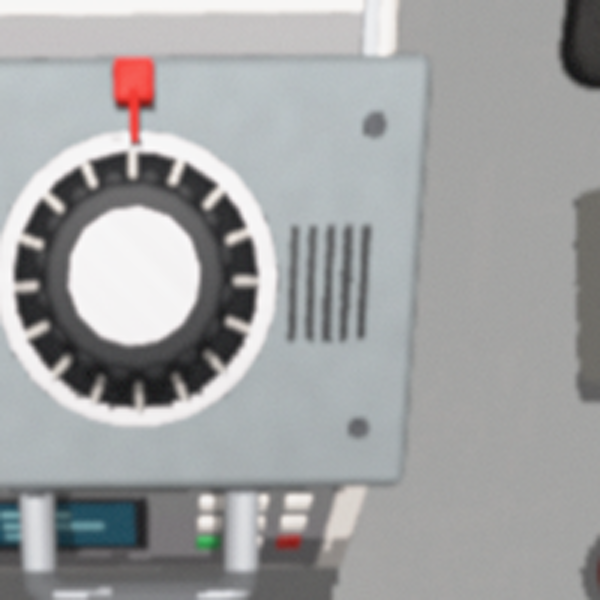

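The line at (132,165) stands right under the pointer tip (135,140); measured it is within about 0.01 rad. I'll check that the cover stayed home by comparing the red block's position with the picture taken right after homing.

Run:
```python
import numpy as np,cv2
from scipy.spatial.transform import Rotation as R
C=np.load("o.npz");K=C["camera_matrix"]
def P(p,r):
    T=np.eye(4);T[:3,:3]=R.from_euler("xyz",r).as_matrix();T[:3,3]=p;return T
X=np.linalg.inv(P([.4619,.1088,.296],[3.1415,0,-.027]))@C["extrinsics"]
for n,E in(("o",C["extrinsics"]),("f",P([.4617,.1653,.2861],[3.141,.001,-.023])@X)):
    a=cv2.imread("pics/%s.png"%n).astype(int);m=(a[:,:,2]-a[:,:,1]>80);m[80:]=0;m[:,:250]=0;m[:,400:]=0
    v,u=np.nonzero(m)
    for w,uv,z in(("block",(u.mean(),v.mean()),.17),("tip",(u[v>v.max()-3].mean(),v.max()),.17)):
        d=E[:3,:3]@np.linalg.solve(K,[*uv,1]);print(n,w,np.round(uv,1),(E[:3,3]+d*(z-E[2,3])/d[2]).round(4))
```

```text
o block [254.8  28.8] [0.5994 0.1078 0.17  ]
o tip [254.5  46. ] [0.5856 0.1085 0.17  ]
f block [322.1  22.6] [0.6001 0.1082 0.17  ]
f tip [321.7  41. ] [0.586  0.1081 0.17  ]
```

The cover hasn't moved (under 1 mm, within measuring error) and the robot is clear, so I'm handing in.

```bash
python3 -c "
from station import *
print(job_done())"
```

```text
the job is handed in; nothing more can be done
None
```

The cover is home and the next white line after plate touch (about 2.0 rad) stands at the pointer within about 0.01 rad (wheel about 2.36 rad); touch came so close to the 1.963 line that placing it just past that line rests partly on judgement, and I hooked the handle with one finger instead of pinching it so the gripper body would clear the wheel.

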